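Stop the wall clock's movement and set its minute hand

TASK

The wall clock lies face up on its wooden backboard: with a fingertip, first push the red-tipped stop lever beside the dial fully across to its other end stop, then push the long minute hand clockwise only, never backwards, until it points at the red marker on the dial's rim. Do not lift or shove the clock, leave the marker where it is set, and leave the other things on and around the backboard where they are.

Things in the scene. Friction and masses are not known exactly. Their poses are not given: they have to be found in the camera images.
- clock_board: The clock: a loose wooden backboard, 270 mm (its x) by 430 mm (its y) by 18 mm thick, lying flat, carrying a white round dial (at its +y) and a stop lever (at its -y); about 1.1 kg, held only by friction with the bench (slides at some 6 N of sideways push). Origin: centre of the board's underside; -x is its robot-side edge.
- dial_centre (a point): Centre of the dial's face (on the hands' axis). The dial is a drum 240 mm across, its face 44 mm above the bench; z up. A brass spindle 12 mm across rises 24 mm from the face here.
- minute_hand (a joint): Angle of the long black minute hand, rad, growing CLOCKWISE seen from above; at 0 it points along the backboard's +x; starts at 0 to 1.2. Turning it takes about 0.06 N m (1 N at its outer part); it stays where it is left; no stop in its first turn. The black hour hand beneath (45 mm long, 7 to 10 mm above the dial's face) follows by gearing and is not to be pushed.
- minute_tip (a point): The outer end of the minute hand: 100 mm from the axis, at half the hand's thickness. The hand is 5 mm thick, its underside 15 mm and its top 20 mm above the dial's face; it is 9 mm wide out to 75 mm from the axis, then 5 mm wide to its end, with a 10 mm tail.
- mark_point (a point): The point the red marker indicates: on the dial's face, 100 mm from its centre, straight inward of the marker. The hand points at it when its tip is directly above this point. The marker is a small red arrow on the rim, 102 to 130 mm from the axis, 18 mm wide, 3 mm high, held firmly. It starts 80 to 300 degrees clockwise of the hand.
- stop_lever (a joint): Angle of the stop lever, rad: 0 at one end stop, 1.2 at the other; grows counter-clockwise seen from above. It starts between 0 and 0.25, and is fully across at 1.2. It swings flat above the board, friction about 0.05 N m (about 1 N at its red end), and stays where it is left.
- lever_pivot (a point): On the stop lever's upright axis, 38 mm above the bench, the mid-height of its arm. A post of 22 mm across stands here.
- lever_end (a point): Middle of the upright red pin at the lever's free end: 56 mm from the pivot, 47 mm above the bench; the pin is 14 mm across and stands from 32 to 62 mm above the bench. The steel arm is 10 mm wide, 7 mm high. The board's top beneath is 18 mm above the bench. The lever starts at its end away from the dial and is pushed towards the dial.
- loupe: A black eye loupe, 34 mm across and 28 mm tall, loose on the backboard at its robot-side corner by the lever. Origin: centre of its underside. Leave it.
- winding_key: A brass winding key standing upright, 30 mm wide and 38 mm tall, loose on the backboard at the lever's far side. Origin: centre of its underside. Leave it.
- oil_bottle: Small amber bottle, 36 mm across, 70 mm tall, on the bench to the right. Origin: centre of its underside. Leave it.
- screwdriver: Screwdriver with a red handle, 170 mm long, lying on the bench to the left. Leave it.
- hammer: Small hammer, 220 mm long, lying on the bench to the right. Leave it.
- pin_dish: Glass dish, 70 mm across, 25 mm tall, on the bench to the left. Origin: centre of its underside. Leave it.
- movement: Brass watch movement, 56 mm across, 38 mm tall, on the bench to the left. Origin: centre of its underside. Leave it.

How it is judged (in metres and radians):
On the way, in this order (a step that is already met when the one before it is completed fails the run):
1. the stop lever has been pushed across to its other end (value of joint stop_lever above 1.08 rad), for 0.2 s.
2. the minute hand points at the red marker (horizontal distance between minute_tip and mark_point below 0.007 m and velocity of joint minute_hand below 0.05 rad/s), for 0.2 s.
At the end, for the whole second after the job is handed in: The lever is at its far end (joint above 1.08 of 1.2 rad), the minute hand's tip is within 7 mm of the marker's point seen from above (about 4 degrees) and at rest, and the clock lies flat and still (all of step 2 and value of joint stop_lever above 1.08 rad and velocity of joint minute_hand above -0.05 rad/s and angle between clock_board's own z axis and vertical below 0.05 rad and linear speed of clock_board below 0.02 m/s); the robot touches nothing.
It fails at once if the minute hand is turned backwards (faster than 0.2 rad/s) (velocity of joint minute_hand below -0.2 rad/s).
It fails at once if the clock is shoved more than 30 mm (distance of clock_board from where it was at the start of the episode above 0.03 m).
It fails at once if the clock is lifted or tipped (height (world z) of clock_board above 0.008 m or angle between clock_board's own z axis and vertical above 0.06 rad).
It fails at once if the red marker is moved more than 35 mm (distance of mark_point from where it was at the start of the episode above 0.035 m).
It fails at once if one of the other loose things is moved more than 30 mm or lifted (distance of any of loupe, winding_key, oil_bottle, screwdriver, hammer, pin_dish, movement from where it was at the start of the episode above 0.03 m).
It also fails if it takes over 72 s, if anything falls off the work surface, if the arm or the gripper's body presses on something with over 40 N, if the wrist force passes 120 N, or if a joint passes its speed limit or range.

ROBOT

A 6-joint arm with a two-finger parallel gripper is mounted at the origin on the work surface. World frame = base frame: x ahead of the robot, y to its left, z up, the work surface at z = 0. Lengths are in m, angles in degrees, forces in N, time in s.
With the tool pointing down it reaches from about 0.3 to 0.75 m from the base axis. Payload 8.5 kg.
Tool frame: the origin (TCP) lies at the very end of the fingers, on their centre line; the grasp point (between the pads) lies 19 mm behind it (env.pinch_z is the distance from the TCP to the grasp point, in m); z points along the fingers, y is the line along which they close (so a half turn about z gives the same grasp; the last joint's range is limited). The gripper opens to 85 mm and grips with 20 to 120 N. Pads are 22 mm wide; open, the fingers measure 114 mm over their backs; the gripper's body (76 mm by 85 mm) begins 54 mm behind the grasp point. The pads swing forward as they close: fully open they stand 13 mm farther back than shut.
Start: joints at [61.977, 21.807, 74.336, -0, 83.858, -12.336], TCP at [0.149, 0.529, 0.231] pointing down, gripper open.
Joint ranges: [-178.18, 178.18], [-50.72, 133.34], [12.68, 142.11], [-81.47, 261.47], [9.98, 163.14], [-165.26, 165.26]. Speed limits (degrees/s): [136.94, 136.94, 180, 180, 180, 180].

INTERFACE

Orientations are given as a 3x3 rotation matrix whose columns are the frame's x, y, z axes.
In Python, from rig import env, viewer gives the robot as it stands.
- The arm moves only by the tool drive_tool, never from a script. Its argument "series" is a list of rows, each a list of 3 entries, a list of its own where there are three numbers: the shift along the tool's x, y, z in m, then the turn about the tool's z in degrees, then the finger opening in m, from 0 to 0.0854. A call has 1 to 20 rows; each row is the pose to reach, as a shift and turn from the pose commanded when the call began, along the tool's axes at that moment; what a row does not reach only later rows make up. A row lasts 1/10 s, in which the tool goes at most 50 mm and 8.59 degrees, less where a joint would pass 70% of its speed; a pose out of reach is approached as far as the arm can. A call with a gripper value outside its range is refused whole. The fingers move at their own pace and stop on an object; "newtons" is the grip in N (left out, the last holds). Time passes only in rows, so rows that repeat a pose let the fingers close. It gives the time, the measured TCP pose, the force, the opening and the grip force at its end, in the units of the state.
- env.observe(): the state, without advancing time (a new reading comes with each control period).
- viewer.get_image(name): name is "scene" or "side" or "wrist"; returns a dict with "img" (384x512x3 uint8, red, green, blue), "depth" (384x512 float32, m along the optical axis (not along the pixel's ray), 0 where there is no reading), "camera_matrix" (3x3 intrinsics, pixels), "rvec" (rotation vector, rad) and "tvec" (3), from world to camera coordinates, as OpenCV has them. Camera axes: x right, y down, z forward; pixel columns grow to the right and rows downward; lengths in m; the calibration is good to about 2 mm. The wrist camera is an equidistant fisheye: a pixel r from the principal point sees the ray r / f radians off the axis. A picture is of the moment at which its call begins.
- env.close_job(): hands the job in; it is judged then, once.
The state is a dict: "time_s": time; "q": joint angles; "qvel": joint speeds; "joint_efforts": joint torques, N m; "position": TCP position; "tool_rot": TCP orientation; "ft_force": force on the tool from outside, world axes, zero at the start; "wrist_torque": the same for the moment, N m; "grip_width": finger opening in m; "gripper_force": force on a finger pad.
Only numpy, scipy, OpenCV 4.12 (cv2) and the standard library are available. Lean on these libraries where they do the work, as an engineer would, in place of code of your own. Each camera call takes 0.05 s, during which the arm holds its last target. There are 200 camera calls.

## Working session

There is one attempt and no reset: what is moved stays moved. The work goes in short steps, Python scripts to look and compute and a tool call to move; the robot and the scene stay as the last step left them, time stands still between calls to the robot, and variables do not carry over. Pictures are saved under pics/ and viewed, at most 10 in all, crops included, and the job is handed in when it is done.

Besides the shell and the picture viewer there is one more tool, called after "Call:" as name([rows], argument=value, ...), one row to a line, values as JSON. drive_tool: Moves the arm, as the interface text tells. Its arguments: {"type":"object","properties":{"series":{"type":"array"},"newtons":{"type":"number"}},"required":["series"]}

```bash
mkdir -p pics; ls; cat > h.py <<'E'
import numpy as np,cv2
from rig import env,viewer
def shot(n,f):
    d=viewer.get_image(n); cv2.imwrite('pics/'+f+'.png',d['img'][:,:,::-1]); np.savez('pics/'+f+'.npz',**d); return d
def pts(d):
    K=d['camera_matrix'];R=cv2.Rodrigues(np.array(d['rvec'],float))[0];t=np.array(d['tvec']).ravel()
    v,u=np.mgrid[:384,:512];z=d['depth']
    p=np.stack([(u-K[0,2])/K[0,0]*z,(v-K[1,2])/K[1,1]*z,z],-1)
    return (p-t)@R
def at(d,u,v,h):
    K=d['camera_matrix'];R=cv2.Rodrigues(np.array(d['rvec'],float))[0];t=np.array(d['tvec']).ravel()
    r=R.T@np.array([(u-K[0,2])/K[0,0],(v-K[1,2])/K[1,1],1]);c=-R.T@t
    return c+r*(h-c[2])/r[2]
E
python3 - <<'E'
from h import *
for n in('scene','side'):
    d=shot(n,n+'0'); print(n,at(d,256,192,0), -cv2.Rodrigues(d['rvec'])[0].T@np.array(d['tvec']).ravel())
s=env.observe();print(s['tool_rot'],s['position'],s['ft_force'],s['time_s'])
E
```

```text
pics
scene [ 0.53822447 -0.01956396  0.        ] [1.2727412  0.4472262  1.16562825]
side [0.61243269 0.06303945 0.        ] [-0.24093184 -0.91426244  0.87682518]
[[-9.62748275e-01  2.70398597e-01 -5.98561565e-04]
 [ 2.70399112e-01  9.62747702e-01 -1.08717723e-03]
 [ 2.82292573e-04 -1.20852852e-03 -9.99999230e-01]] [0.14860366 0.52929832 0.2307904 ] [0.34897486 1.08434062 0.03053711] 0.1
```

View pics/scene0.png

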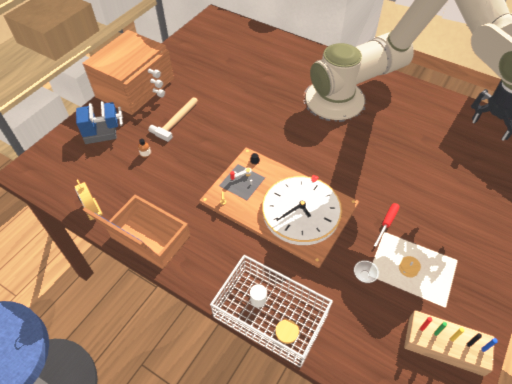

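View pics/side0.png

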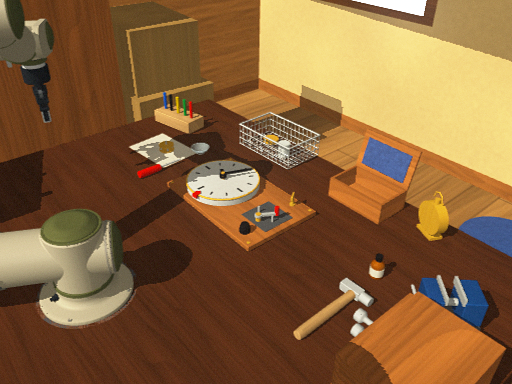

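The scene view shows the dial at about (302,209), the marker at (314,179) and the lever pin near (238,176). I'll build a top-down rectified view from it.

```bash
cat > td.py <<'E'
from h import *
# top-down rectified views at z=h: 1 px = 1mm; x up from .25 to .75 ; y left
def td(f,h,x0=.28,x1=.72,y0=-.25,y1=.25):
    d=dict(np.load('pics/'+f+'.npz'))
    X=np.arange(x1,x0,-.001);Y=np.arange(y1,y0,-.001)
    W=np.stack(np.broadcast_arrays(X[:,None],Y[None],np.float64(h)),-1).reshape(-1,3)
    p=cv2.projectPoints(W,d['rvec'],d['tvec'],d['camera_matrix'],None)[0].reshape(len(X),len(Y),2).astype(np.float32)
    return cv2.remap(d['img'],p[...,0],p[...,1],cv2.INTER_CUBIC)
E
python3 - <<'E'
from td import *
d=dict(np.load('pics/scene0.npz'))
for n in('scene0','side0'):
    d=dict(np.load(f'pics/{n}.npz'));P=pts(d);I=d['img'].astype(int)
    w=(I.min(-1)>150)&(abs(P[...,2]-.044)<.006)&(abs(P[...,0]-.5)<.25)&(abs(P[...,1])<.3)
    q=P[w];c,r=cv2.minEnclosingCircle(q[:,:2].astype(np.float32));print(n,w.sum(),c,r,np.median(q[:,2]),q.mean(0))
a=td('scene0',.050);b=td('side0',.050)
for im in(a,b):
    for i in range(0,440,50): cv2.putText(im,'%.2f'%(.72-i/1000),(0,i+10),0,.3,(0,255,0))
    for i in range(0,500,50): cv2.putText(im,'%.2f'%(.25-i/1000),(i,435),0,.3,(0,255,0))
cv2.imwrite('pics/td.png',np.hstack([a[:,60:440],b[:,60:440]])[:,:,::-1])
E
```

```text
scene0 3589 (0.533057689666748, 0.07773521542549133) 0.18395739793777466 0.04478000327091516 [0.54204437 0.14103956 0.04473458]
side0 1269 (0.5086175203323364, 0.05338815599679947) 0.16120178997516632 0.042784859123949484 [0.51953407 0.10429307 0.04288302]
```

View pics/td.png

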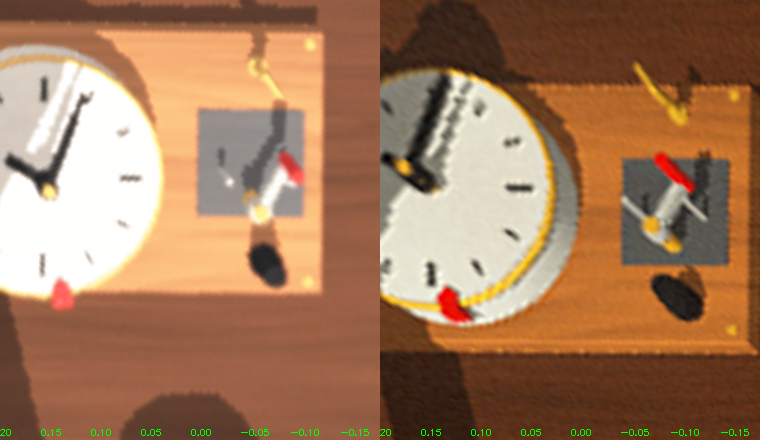

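```bash
python3 - <<'E'
from td import *
ims=[]
for n in('scene0','side0'):
    o=[]
    def box(m): 
        k,l,s,c=cv2.connectedComponentsWithStats(m.astype(np.uint8)); i=1+np.argmax(s[1:,4]); return l==i
    xy=lambda r,c:(round(.72-r/1000,4),round(.25-c/1000,4))
    # dial face
    im=td(n,.044).astype(int); w=(im.min(-1)>165)&(im.max(-1)-im.min(-1)<40)
    w=cv2.morphologyEx(w.astype(np.uint8),cv2.MORPH_OPEN,np.ones((5,5)));w=box(w)
    cs=cv2.findContours(w.astype(np.uint8),0,1)[0]; h=cv2.convexHull(max(cs,key=len)); e=cv2.fitEllipse(h);print(n,'dial',xy(e[0][1],e[0][0]),e[1])
    C=e[0]
    red=lambda im:(im[...,0]>130)&(im[...,1]<90)&(im[...,2]<90)
    im=td(n,.047).astype(int); m=red(im);m[:,200:]=0;m[:230]=0; m=box(m);r,c=np.nonzero(m);print('marker',xy(r.mean(),c.mean()),m.sum())
    for hh in (.032,.047,.062):
        im=td(n,hh).astype(int); m=red(im);m[:,:250]=0;m=box(m);r,c=np.nonzero(m);print('pin',hh,xy(r.min(),c.mean()),xy(r.max(),c.mean()),xy(r.mean(),c.mean()),c.min(),c.max())
    im=td(n,.064); 
    k=im[60:260,30:210]; ims.append(cv2.resize(k,None,fx=2.2,fy=2.2))
cv2.imwrite('pics/hand.png',np.hstack(ims)[:,:,::-1])
E
```

```text
scene0 dial (0.5391, 0.1445) (231.8484649658203, 233.35659790039062)
marker (np.float64(0.3932), np.float64(0.1043)) 919
pin 0.032 (np.float64(0.539), np.float64(-0.1939)) (np.float64(0.521), np.float64(-0.1939)) (np.float64(0.5304), np.float64(-0.1939)) 394 499
pin 0.047 (np.float64(0.549), np.float64(-0.1884)) (np.float64(0.531), np.float64(-0.1884)) (np.float64(0.5405), np.float64(-0.1884)) 386 499
pin 0.062 (np.float64(0.559), np.float64(-0.1832)) (np.float64(0.541), np.float64(-0.1832)) (np.float64(0.5506), np.float64(-0.1832)) 379 499
side0 dial (0.526, 0.1197) (163.08010864257812, 230.66038513183594)
marker (np.float64(0.4164), np.float64(0.1217)) 639
pin 0.032 (np.float64(0.586), np.float64(-0.0839)) (np.float64(0.544), np.float64(-0.0839)) (np.float64(0.5668), np.float64(-0.0839)) 314 356
pin 0.047 (np.float64(0.572), np.float64(-0.0986)) (np.float64(0.53), np.float64(-0.0986)) (np.float64(0.5525), np.float64(-0.0986)) 329 371
pin 0.062 (np.float64(0.623), np.float64(-0.1715)) (np.float64(0.357), np.float64(-0.1715)) (np.float64(0.4831), np.float64(-0.1715)) 328 448
```

View pics/hand.png

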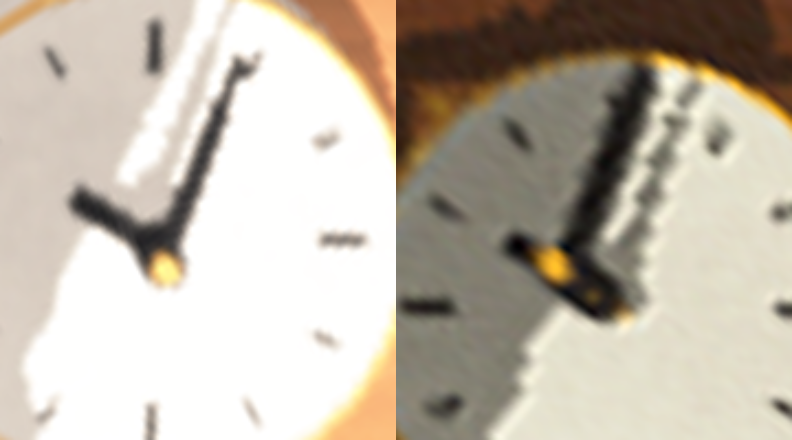

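Call:
drive_tool([
  [[-0.06,-0.05,-0.02],-5,0.0],
  [[-0.467,-0.367,-0.07],-15.7,0.0],
  [[-0.467,-0.367,-0.07],-15.7,0.0],
  [[-0.467,-0.367,-0.07],-15.7,0.0],
  [[-0.467,-0.367,-0.07],-15.7,0.0],
  [[-0.467,-0.367,-0.07],-15.7,0.0],
  [[-0.467,-0.367,-0.07],-15.7,0.0],
  [[-0.467,-0.367,-0.07],-15.7,0.0],
  [[-0.467,-0.367,-0.07],-15.7,0.0],
  [[-0.467,-0.367,-0.07],-15.7,0.0],
  [[-0.467,-0.367,-0.07],-15.7,0.0],
  [[-0.467,-0.367,-0.07],-15.7,0.0],
  [[-0.467,-0.367,-0.07],-15.7,0.0],
  [[-0.467,-0.367,-0.07],-15.7,0.0],
  [[-0.467,-0.367,-0.07],-15.7,0.0],
  [[-0.467,-0.367,-0.07],-15.7,0.0],
])

```text
time_s: 1.7
position: [0.4983, 0.0511, 0.3014]
tool_rot: [[-1.0, -0.002, -0.0], [-0.002, 1.0, 0.0], [0.0, 0.0, -1.0]]
ft_force: [0.2, 0.2, 1.0]
grip_width: 0.0
gripper_force: 0.0
```

```bash
cat >> h.py <<'E'
def wtd(d,h,x0=.28,x1=.72,y0=-.25,y1=.25,s=.001):
    X=np.arange(x1,x0,-s);Y=np.arange(y1,y0,-s)
    W=np.stack(np.broadcast_arrays(X[:,None],Y[None],np.float64(h)),-1).reshape(-1,3)
    R=cv2.Rodrigues(np.array(d['rvec'],float))[0];c=W@R.T+np.array(d['tvec']).ravel();K=d['camera_matrix']
    rr=np.hypot(c[:,0],c[:,1]);th=np.arctan2(rr,c[:,2]);k=th/np.maximum(rr,1e-9)
    p=np.stack([K[0,0]*k*c[:,0]+K[0,2],K[1,1]*k*c[:,1]+K[1,2]],-1).reshape(len(X),len(Y),2).astype(np.float32)
    return cv2.remap(d['img'],p[...,0],p[...,1],cv2.INTER_CUBIC)
E
python3 - <<'E'
from h import *
s=env.observe();print(s['position'],s['q'],s['ft_force'],s['time_s'],s['tool_rot'][:,0])
d=shot('wrist','w1')
print(-cv2.Rodrigues(d['rvec'])[0].T@np.array(d['tvec']).ravel())
a=wtd(d,.044);np.save('pics/w1td.npy',a)
cv2.imwrite('pics/w1td.png',cv2.resize(a,None,fx=1.3,fy=1.3)[:,:,::-1])
E
```

```text
[0.49833758 0.0510745  0.30139738] [-7.71787009e+00  1.43429609e+01  7.37973134e+01  8.06109987e-03
  9.18701763e+01 -9.78302633e+01] [0.23931635 0.24991907 0.96779898] 1.7 [-9.99998054e-01 -1.96622188e-03  1.61540151e-04]
[0.41612299 0.04986234 0.44411636]
```

View pics/w1td.png

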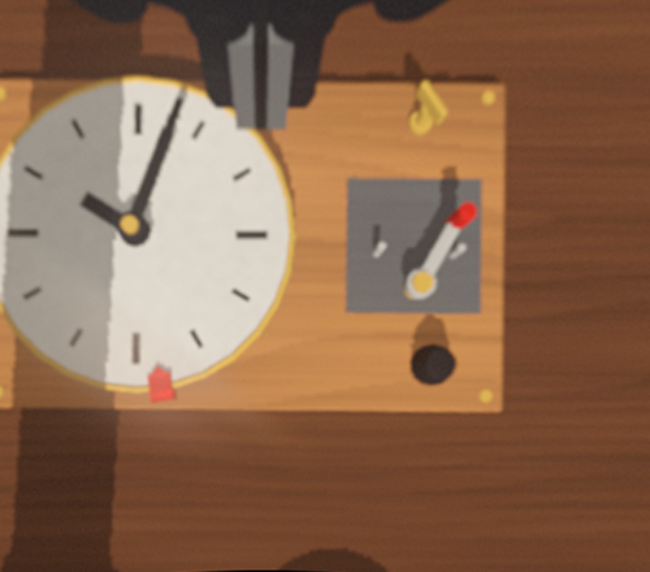

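The rectified wrist view shows the dial centre at (137,234), hand about 21.7° clockwise, the marker at (161,385) for a target near 170.5°. The lever pivot is at (421,284) and its pin at (462,214). Next I move beside the pin.

Call:
drive_tool([
  [[-0.03,-0.03,0.02],0,0.0],
  [[-0.062,-0.187,0.16],0,0.0],
  [[-0.062,-0.187,0.16],0,0.0],
  [[-0.062,-0.187,0.16],0,0.0],
  [[-0.062,-0.187,0.16],0,0.0],
  [[-0.062,-0.187,0.16],0,0.0],
  [[-0.062,-0.187,0.18],0,0.0],
  [[-0.062,-0.187,0.21],0,0.0],
  [[-0.062,-0.187,0.235],0,0.0],
  [[-0.062,-0.187,0.25],0,0.0],
  [[-0.062,-0.187,0.256],0,0.0],
  [[-0.062,-0.187,0.256],0,0.0],
  [[-0.062,-0.187,0.256],0,0.0],
])

```text
time_s: 3.05
position: [0.5617, -0.1368, 0.0465]
tool_rot: [[-1.0, -0.001, 0.002], [-0.001, 1.0, -0.001], [-0.002, -0.001, -1.0]]
ft_force: [0.9, -0.3, -0.3]
grip_width: -0.0
gripper_force: 0.0
```

Call:
drive_tool([
  [[0,0.008,0],0,0],
  [[0,0.016,0],0,0],
  [[0,0.022,0],0,0],
  [[0,0.028,0],0,0],
  [[0,0.034,0],0,0],
  [[0,0.04,0],0,0],
  [[0,0.046,0],0,0],
  [[0,0.052,0],0,0],
  [[0,0.058,0],0,0],
  [[0,0.064,0],0,0],
  [[0,0.064,0],0,0],
])

```text
time_s: 4.15
position: [0.5608, -0.0721, 0.0454]
tool_rot: [[-1.0, -0.001, -0.001], [-0.001, 1.0, 0.0], [0.001, 0.0, -1.0]]
ft_force: [0.8, -1.0, -0.1]
grip_width: 0.0001
gripper_force: 0.2
```

```bash
cat > look.py <<'E'
from h import *
import sys
f=sys.argv[1]; s=env.observe();print(s['position'],s['ft_force'],s['time_s'])
d=shot('wrist',f);a=wtd(d,.044);cv2.imwrite('pics/'+f+'td.png',cv2.resize(a,None,fx=1.3,fy=1.3)[:,:,::-1])
cp=-cv2.Rodrigues(d['rvec'])[0].T@np.array(d['tvec']).ravel();print('cam',cp)
a=wtd(d,.062).astype(int)
m=((a[...,0]>120)&(a[...,1]<70)&(a[...,2]<70)).astype(np.uint8)
k,l,st,c=cv2.connectedComponentsWithStats(m)
for i in range(1,k):
    if st[i,4]>60: print('red z.062:',.72-c[i][1]/1000,.25-c[i][0]/1000,st[i].tolist())
E
python3 look.py w2
```

```text
[ 0.56077488 -0.07207882  0.0453682 ] [ 0.81541939 -0.95215538 -0.11000136] 4.15
cam [ 0.478649   -0.07324649  0.18811308]
red z.062: 0.5445933609958507 -0.056165975103734445 [299, 165, 15, 22, 241]
```

Call:
drive_tool([
  [[0,0.004,0],0,0],
  [[0,0.008,0],0,0],
  [[0,0.011,0],0,0],
  [[0,0.013,0],0,0],
  [[0,0.013,0],0,0],
])

```text
time_s: 4.7
position: [0.5609, -0.0598, 0.0453]
tool_rot: [[-1.0, -0.001, -0.0], [-0.001, 1.0, 0.0], [0.0, 0.0, -1.0]]
ft_force: [0.7, 0.1, 0.1]
grip_width: -0.0002
gripper_force: 0.0
```

Call:
drive_tool([
  [[0,0.001,0],0,0],
  [[0,0.002,0],0,0],
  [[0,0.003,0],0,0],
  [[0,0.003,0],0,0],
])

```text
time_s: 5.1
position: [0.5611, -0.057, 0.0453]
tool_rot: [[-1.0, -0.0, -0.0], [-0.0, 1.0, 0.0], [0.0, 0.0, -1.0]]
ft_force: [0.4, -0.9, 0.5]
grip_width: 0.0001
gripper_force: 0.2
```

```bash
python3 look.py w3
```

```text
[ 0.56108804 -0.0570077   0.04532734] [ 0.35230163 -0.94887908  0.48717162] 5.1
cam [ 0.47886003 -0.05807096  0.1880128 ]
red z.062: 0.5413628318584071 -0.04699115044247787 [290, 168, 15, 24, 226]
```

Call:
drive_tool([
  [[0.002,0.002,0],0,0],
  [[0.004,0.003,0],0,0],
  [[0.006,0.004,0],0,0],
  [[0.006,0.005,0],0,0],
  [[0.006,0.005,0],0,0],
])

```text
time_s: 5.65
position: [0.5555, -0.0525, 0.0455]
tool_rot: [[-1.0, -0.0, 0.001], [-0.0, 1.0, -0.001], [-0.001, -0.001, -1.0]]
ft_force: [3.0, -1.9, -0.9]
grip_width: -0.0001
gripper_force: 2.6
```

Call:
drive_tool([
  [[0,0.001,0],0,0],
  [[0,0.002,0],0,0],
  [[0,0.002,0],0,0],
])

```text
time_s: 5.95
position: [0.5551, -0.0511, 0.0455]
tool_rot: [[-1.0, -0.0, 0.0], [-0.0, 1.0, -0.002], [-0.0, -0.002, -1.0]]
ft_force: [0.9, -5.8, -0.3]
grip_width: 0.0001
gripper_force: 3.5
```

Call:
drive_tool([
  [[0,0.001,0],0,0],
  [[0,0.002,0],0,0],
  [[0,0.002,0],0,0],
])

```text
time_s: 6.25
position: [0.5549, -0.0492, 0.0454]
tool_rot: [[-1.0, -0.0, -0.001], [-0.0, 1.0, -0.002], [0.001, -0.002, -1.0]]
ft_force: [-0.0, -7.7, -0.9]
grip_width: -0.0004
gripper_force: 3.5
```

```bash
python3 look.py w4
```

```text
[ 0.55489534 -0.04918797  0.04540222] [-0.04331544 -7.68619846 -0.88298856] 6.25
cam [ 0.47275393 -0.0499581   0.18813715]
red z.062: 0.5364130434782608 -0.03890434782608698 [282, 173, 14, 24, 230]
```

Call:
drive_tool([
  [[0,-0.008,0],0,0],
  [[0,-0.02,0],0,0],
  [[0,-0.02,-0.03],0,0],
  [[0,-0.02,-0.08],0,0],
  [[0.057,0.1,-0.256],0,0],
  [[0.057,0.1,-0.256],0,0],
  [[0.057,0.1,-0.256],0,0],
  [[0.057,0.1,-0.256],0,0],
  [[0.057,0.1,-0.256],0,0],
  [[0.057,0.1,-0.256],0,0],
  [[0.057,0.1,-0.256],0,0],
  [[0.057,0.1,-0.256],0,0],
])

```text
time_s: 7.5
position: [0.4979, 0.051, 0.2996]
tool_rot: [[-1.0, 0.001, -0.003], [0.001, 1.0, 0.0], [0.003, 0.0, -1.0]]
ft_force: [-0.3, -0.4, -0.2]
grip_width: -0.0003
gripper_force: 0.0
```

```bash
python3 look.py w5
```

```text
[0.49792232 0.0510291  0.29961209] [-0.25565731 -0.38497843 -0.21844677] 7.5
cam [0.41617799 0.05001136 0.44257661]
red z.062: 0.5376995305164319 -0.03547417840375583 [278, 174, 17, 19, 213]
```

View pics/w5td.png

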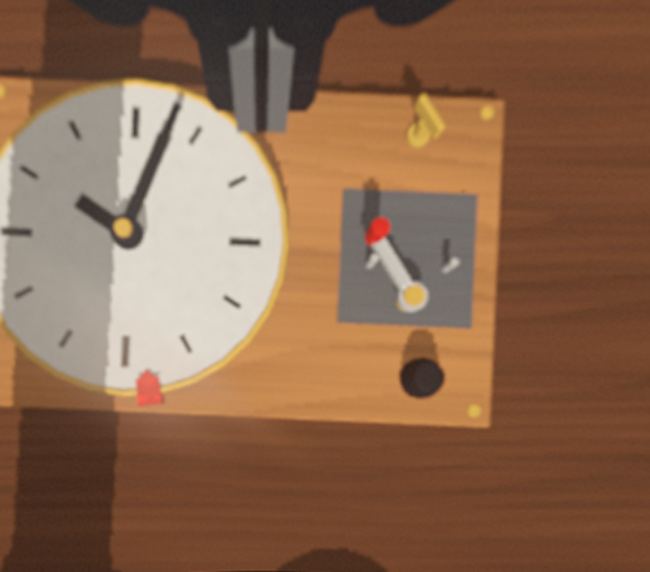

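The lever now rests against its far stop, pin at (378,230), and the board turned about 2°. The hand is at about 23.3° and the target about 172.6° around the dial centre (0.538, 0.150). I'll move behind the hand.

Call:
drive_tool([
  [[-0.03,0.03,0.02],6,0],
  [[-0.127,0.094,0.15],23.3,0],
  [[-0.127,0.094,0.15],23.3,0],
  [[-0.127,0.094,0.15],23.3,0],
  [[-0.127,0.094,0.15],23.3,0],
  [[-0.127,0.094,0.15],23.3,0],
  [[-0.127,0.094,0.18],23.3,0],
  [[-0.127,0.094,0.21],23.3,0],
  [[-0.127,0.094,0.23],23.3,0],
  [[-0.127,0.094,0.242],23.3,0],
  [[-0.127,0.094,0.247],23.3,0],
  [[-0.127,0.094,0.247],23.3,0],
])

```text
time_s: 8.75
position: [0.6252, 0.1455, 0.0548]
tool_rot: [[-0.918, 0.396, 0.0], [0.396, 0.918, -0.0], [-0.0, 0.0, -1.0]]
ft_force: [0.5, 0.4, 0.6]
grip_width: 0.0003
gripper_force: 0.0
```

```bash
cat > arc.py <<'E'
from h import *
import sys
t0,t1,n,r,dl=map(float,sys.argv[1:6]); c=np.array([.538,.1496])
s=env.observe();p=s['position'];R=s['tool_rot'];print(p,s['ft_force'],s['time_s'])
psi0=np.degrees(np.arctan2(R[1,0],R[0,0]));rows=[]
for th in np.linspace(t0,t1,int(n)):
    a=np.radians(th);q=c+r*np.array([np.cos(a),-np.sin(a)])+dl*np.array([np.sin(a),np.cos(a)])
    v=R.T@np.array([*(q-p[:2]),.053-p[2]]);turn=((psi0-(180-th))+180)%360-180
    rows.append([[round(float(x),4) for x in v],round(float(turn),1),0])
print(rows)
E
python3 arc.py 15 80 20 .082 .011
```

```text
[0.62518617 0.14550681 0.05478844] [0.47264607 0.43168172 0.60938397] 8.75
[[[0.0021, -0.008, 0.0018], -8.3, 0], [[0.0009, -0.0128, 0.0018], -4.9, 0], [[-0.0, -0.0176, 0.0018], -1.5, 0], [[-0.0006, -0.0225, 0.0018], 2.0, 0], [[-0.001, -0.0275, 0.0018], 5.4, 0], [[-0.001, -0.0324, 0.0018], 8.8, 0], [[-0.0008, -0.0373, 0.0018], 12.2, 0], [[-0.0002, -0.0423, 0.0018], 15.6, 0], [[0.0006, -0.0471, 0.0018], 19.1, 0], [[0.0017, -0.0519, 0.0018], 22.5, 0], [[0.0031, -0.0567, 0.0018], 25.9, 0], [[0.0048, -0.0613, 0.0018], 29.3, 0], [[0.0068, -0.0658, 0.0018], 32.7, 0], [[0.009, -0.0702, 0.0018], 36.2, 0], [[0.0115, -0.0745, 0.0018], 39.6, 0], [[0.0142, -0.0786, 0.0018], 43.0, 0], [[0.0172, -0.0826, 0.0018], 46.4, 0], [[0.0204, -0.0863, 0.0018], 49.8, 0], [[0.0238, -0.0899, 0.0018], 53.3, 0], [[0.0275, -0.0932, 0.0018], 56.7, 0]]
```

Call:
drive_tool([
  [[0.002,-0.008,0.002],-8,0],
  [[0.001,-0.013,0.002],-5,0],
  [[0,-0.0175,0.002],-1.5,0],
  [[-0.0005,-0.0225,0.002],2,0],
  [[-0.001,-0.0275,0.002],5.5,0],
  [[-0.001,-0.0325,0.002],9,0],
  [[-0.001,-0.0375,0.002],12,0],
  [[0,-0.0425,0.002],15.5,0],
  [[0.0005,-0.047,0.002],19,0],
  [[0.0015,-0.052,0.002],22.5,0],
  [[0.003,-0.0565,0.002],26,0],
  [[0.005,-0.0615,0.002],29.5,0],
  [[0.007,-0.066,0.002],32.5,0],
  [[0.009,-0.07,0.002],36,0],
  [[0.0115,-0.0745,0.002],39.5,0],
  [[0.014,-0.0785,0.002],43,0],
  [[0.017,-0.0825,0.002],46.5,0],
  [[0.0205,-0.0865,0.002],50,0],
  [[0.024,-0.09,0.002],53.5,0],
  [[0.0275,-0.093,0.002],56.5,0],
])

```text
time_s: 10.75
position: [0.5638, 0.0711, 0.054]
tool_rot: [[-0.175, 0.985, 0.003], [0.985, 0.175, -0.0], [-0.001, 0.003, -1.0]]
ft_force: [1.1, 0.4, 0.9]
grip_width: -0.0
gripper_force: 0.5
```

```bash
python3 arc.py 83 140 19 .082 .011; python3 - <<'E'
from h import *
d=shot('wrist','w6');a=wtd(d,.064,.38,.70,-.02,.32);cv2.imwrite('pics/w6td.png',cv2.resize(a,None,fx=1.6,fy=1.6)[:,:,::-1])
E
```

```text
[0.56384291 0.07114384 0.05398622] [1.14000985 0.3676663  0.89265935] 10.75
[[[-0.0007, -0.0051, 0.001], 3.1, 0], [[-0.0009, -0.0097, 0.001], 6.2, 0], [[-0.0009, -0.0143, 0.0009], 9.4, 0], [[-0.0007, -0.0188, 0.0009], 12.6, 0], [[-0.0001, -0.0234, 0.0009], 15.7, 0], [[0.0006, -0.0279, 0.0009], 18.9, 0], [[0.0016, -0.0323, 0.0009], 22.1, 0], [[0.0029, -0.0367, 0.0009], 25.2, 0], [[0.0044, -0.0411, 0.0008], 28.4, 0], [[0.0061, -0.0453, 0.0008], 31.6, 0], [[0.0081, -0.0494, 0.0008], 34.7, 0], [[0.0103, -0.0534, 0.0008], 37.9, 0], [[0.0127, -0.0573, 0.0008], 41.1, 0], [[0.0153, -0.0611, 0.0008], 44.2, 0], [[0.0182, -0.0646, 0.0008], 47.4, 0], [[0.0212, -0.0681, 0.0007], 50.6, 0], [[0.0244, -0.0713, 0.0007], 53.7, 0], [[0.0278, -0.0744, 0.0007], 56.9, 0], [[0.0313, -0.0773, 0.0007], 60.1, 0]]
```

View pics/w6td.png

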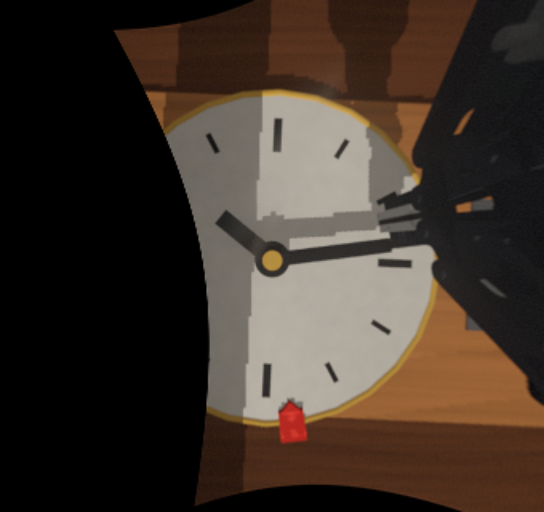

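The hand follows: it runs from the axis at (272,260) to about (420,237), i.e. about 81°, with the marker at (291,422). I continue.

Call:
drive_tool([
  [[-0.0005,-0.005,0.001],3,0],
  [[-0.001,-0.0095,0.001],6,0],
  [[-0.001,-0.0145,0.001],9.5,0],
  [[-0.0005,-0.019,0.001],12.5,0],
  [[0,-0.0235,0.001],15.5,0],
  [[0.0005,-0.028,0.001],19,0],
  [[0.0015,-0.0325,0.001],22,0],
  [[0.003,-0.0365,0.001],25,0],
  [[0.0045,-0.041,0.001],28.5,0],
  [[0.006,-0.0455,0.001],31.5,0],
  [[0.008,-0.0495,0.001],34.5,0],
  [[0.0105,-0.0535,0.001],38,0],
  [[0.0125,-0.0575,0.001],41,0],
  [[0.0155,-0.061,0.001],44,0],
  [[0.018,-0.0645,0.001],47.5,0],
  [[0.021,-0.068,0.001],50.5,0],
  [[0.0245,-0.0715,0.001],53.5,0],
  [[0.028,-0.0745,0.001],57,0],
  [[0.0315,-0.0775,0.001],60,0],
  [[0.0315,-0.0775,0.001],60,0],
])

```text
time_s: 12.8
position: [0.4816, 0.0887, 0.0524]
tool_rot: [[0.763, 0.646, 0.002], [0.646, -0.763, -0.0], [0.001, 0.002, -1.0]]
ft_force: [0.4, -0.4, -0.3]
grip_width: 0.0003
gripper_force: 0.0
```

```bash
python3 arc.py 142 168 14 .082 .011; python3 - <<'E'
from h import *
d=shot('wrist','w7');a=wtd(d,.064,.38,.70,-.02,.32);cv2.imwrite('pics/w7td.png',cv2.resize(a,None,fx=1.6,fy=1.6)[:,:,::-1])
E
```

```text
[0.48163813 0.08872993 0.05237896] [ 0.35590657 -0.36597589 -0.31244634] 12.8
[[[-0.0, -0.0023, -0.0006], 2.3, 0], [[-0.0002, -0.0051, -0.0006], 4.3, 0], [[-0.0004, -0.008, -0.0006], 6.3, 0], [[-0.0004, -0.0109, -0.0006], 8.3, 0], [[-0.0003, -0.0138, -0.0006], 10.3, 0], [[-0.0001, -0.0167, -0.0006], 12.3, 0], [[0.0002, -0.0196, -0.0007], 14.3, 0], [[0.0005, -0.0224, -0.0007], 16.3, 0], [[0.001, -0.0253, -0.0007], 18.3, 0], [[0.0016, -0.0281, -0.0007], 20.3, 0], [[0.0023, -0.0309, -0.0007], 22.3, 0], [[0.0031, -0.0337, -0.0007], 24.3, 0], [[0.0039, -0.0364, -0.0007], 26.3, 0], [[0.0049, -0.0392, -0.0007], 28.3, 0]]
```

Call:
drive_tool([
  [[0,-0.0025,0],2.5,0],
  [[0,-0.005,0],4.5,0],
  [[-0.0005,-0.008,0],6.5,0],
  [[-0.0005,-0.011,0],8.5,0],
  [[-0.0005,-0.014,0],10.5,0],
  [[0,-0.0165,0],12.5,0],
  [[0,-0.0195,0],14.5,0],
  [[0.0005,-0.0225,0],16.5,0],
  [[0.001,-0.0255,0],18.5,0],
  [[0.0015,-0.028,0],20.5,0],
  [[0.002,-0.03,0],21.5,0],
  [[0.0025,-0.032,0],23,0],
  [[0.0025,-0.032,0],23,0],
])

```text
time_s: 14.15
position: [0.4627, 0.1147, 0.0516]
tool_rot: [[0.955, 0.297, 0.001], [0.297, -0.955, -0.0], [0.001, 0.0, -1.0]]
ft_force: [-0.3, -1.1, -0.2]
grip_width: -0.0001
gripper_force: 0.1
```

```bash
python3 arc.py 164 172 5 .082 .011; python3 - <<'E'
from h import *
d=shot('wrist','w8');a=wtd(d,.064,.38,.70,-.02,.32);b=wtd(d,.044,.38,.70,-.02,.32)
cv2.imwrite('pics/w8td.png',cv2.resize(np.hstack([a[60:],b[60:]]),None,fx=1.17,fy=1.17)[:,:,::-1])
cv2.imwrite('pics/w8a.png',cv2.resize(a,None,fx=1.6,fy=1.6)[:,:,::-1])
E
```

```text
[0.46271945 0.1147145  0.05160664] [-0.27825318 -1.09342256 -0.19955799] 14.15
[[[0.0, -0.0018, -0.0014], 1.3, 0], [[-0.0002, -0.0047, -0.0014], 3.3, 0], [[-0.0004, -0.0075, -0.0014], 5.3, 0], [[-0.0005, -0.0104, -0.0014], 7.3, 0], [[-0.0005, -0.0133, -0.0014], 9.3, 0]]
```

View pics/w8a.png

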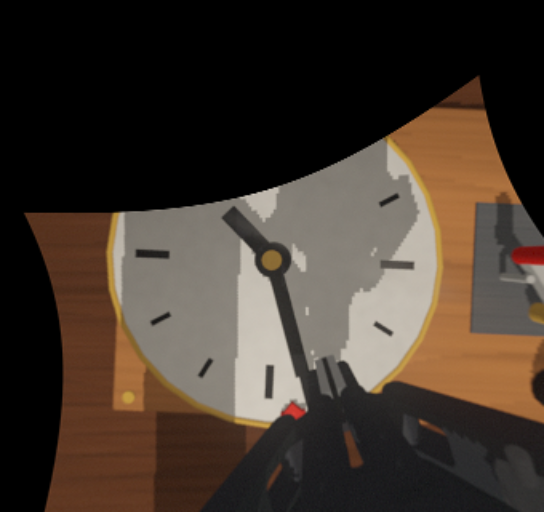

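The hand runs from (272,260) to (309,400), about 165°, with about 7.5° to go. I push slowly for 6° more.

Call:
drive_tool([
  [[0,-0.002,0],1.5,0],
  [[0,-0.0045,0],3,0],
  [[-0.0005,-0.0065,0],4.5,0],
  [[-0.0005,-0.008,0],5.5,0],
  [[-0.0005,-0.0085,0],6,0],
  [[-0.0005,-0.0085,0],6,0],
])

```text
time_s: 14.8
position: [0.4595, 0.1226, 0.0514]
tool_rot: [[0.981, 0.195, 0.0], [0.195, -0.981, 0.0], [0.0, 0.0, -1.0]]
ft_force: [-0.2, -0.3, 0.2]
grip_width: -0.0
gripper_force: 0.2
```

Call:
drive_tool([
  [[0,0.01,0],0,0],
  [[0,0.03,0],0,0],
  [[0,0.03,-0.05],0,0],
  [[0,0.03,-0.1],0,0],
  [[-0.03,0.07,-0.15],0,0],
  [[-0.03,0.09,-0.2],0,0],
  [[-0.03,0.09,-0.2],0,0],
  [[-0.03,0.09,-0.2],0,0],
])

```text
time_s: 15.6
position: [0.4484, 0.0268, 0.254]
tool_rot: [[0.981, 0.193, 0.006], [0.193, -0.981, -0.001], [0.006, 0.003, -1.0]]
ft_force: [-0.1, -0.0, -0.7]
grip_width: -0.0001
gripper_force: 0.0
```

```bash
python3 - <<'E'
from h import *
s=env.observe();print(s['position'],s['time_s'])
d=shot('wrist','w9');print(-cv2.Rodrigues(d['rvec'])[0].T@np.array(d['tvec']).ravel())
b=(.38,.70,-.02,.32)
a=wtd(d,.064,*b);c=wtd(d,.045,*b)
cv2.imwrite('pics/w9td.png',cv2.resize(np.hstack([a,c]),None,fx=1.17,fy=1.17)[:,:,::-1])
E
```

```text
[0.44843052 0.02675583 0.25402455] 15.6
[0.52796118 0.04174991 0.3971731 ]
```

View pics/w9td.png

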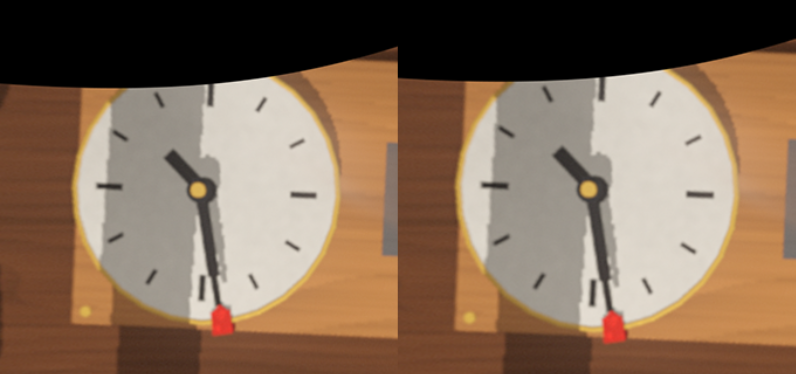

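The hand tip in the left panel is (220,310), about 170°, and the marker in the right panel is at (614,328), about 173°. I'll compute both numerically.

```bash
cat > meas.py <<'E'
from h import *
import sys
def meas(f):
    d=dict(np.load(f'pics/{f}.npz'));s=.0005;b=(.38,.70,-.02,.32)
    W=lambda m:np.stack([.70-np.nonzero(m)[0]*s,.32-np.nonzero(m)[1]*s],-1)
    cen=lambda h,th:0
    # centre: brass spindle top (z .068)
    a=wtd(d,.068,*b,s=s).astype(int);m=(a[...,0]-a[...,2]>70)&(a[...,0]>120);P=W(m);P=P[np.hypot(*(P-[.538,.15]).T)<.013];c=np.median(P,0)
    a=wtd(d,.064,*b,s=s).astype(int);P=W(a.max(-1)<85);v=P-c;r=np.hypot(*v.T);th=np.degrees(np.arctan2(-v[:,1],v[:,0]))
    k=(r>.05)&(r<.074)&(th>140);print(f,'c',c,len(P[k]),'hand',np.mean(th[k]))
    a=wtd(d,.047,*b,s=s).astype(int);m=(a[...,0]>120)&(a[...,1]<90)&(a[...,2]<90);P=W(m);v=P-c;r=np.hypot(*v.T);P=P[(r>.09)&(r<.15)];v=P.mean(0)-c
    print('marker',np.degrees(np.arctan2(-v[1],v[0])),np.hypot(*v),len(P))
meas(sys.argv[1])
E
python3 meas.py w9
```

```text
w9 c [0.538 0.15 ] 653 hand 170.253356646714
marker -173.4331539193592 0.1118559046224419 9596
```

```bash
sed -i 's/m=(a\[...,0\]>120)&(a\[...,1\]<90)&(a\[...,2\]<90)/m=(a[...,0]>150)\&(a[...,1]<75)\&(a[...,2]<75)/' meas.py; python3 meas.py w9; python3 meas.py w8; python3 - <<'E'
from h import *
s=env.observe();R=s['tool_rot'];print(R.T@(np.array([.4595,.1226,.0514])-s['position']))
E
```

```text
w9 c [0.538 0.15 ] 653 hand 170.253356646714
marker 172.8251515806516 0.11969411893704743 1565
w8 c [0.538  0.1505] 891 hand 164.00394776051655
marker 172.41866832605663 0.10825224852930582 335
[ 0.02949047 -0.09105443  0.20056434]
```

Call:
drive_tool([
  [[0.02,-0.03,0.04],0,0],
  [[0.0295,-0.065,0.08],0,0],
  [[0.0295,-0.065,0.13],1,0],
  [[0.0295,-0.065,0.17],2,0],
  [[0.0295,-0.065,0.195],2.5,0],
  [[0.0295,-0.065,0.2],2.5,0],
  [[0.0295,-0.075,0.2],2.5,0],
  [[0.0295,-0.083,0.2],2.5,0],
  [[0.0295,-0.088,0.2],2.5,0],
  [[0.0295,-0.091,0.2],2.5,0],
  [[0.0295,-0.093,0.2],2.5,0],
  [[0.0295,-0.0945,0.2],2.5,0],
  [[0.0295,-0.0945,0.2],2.5,0],
  [[0.0295,-0.0945,0.2],2.5,0],
])

```text
time_s: 17.05
position: [0.458, 0.1269, 0.0513]
tool_rot: [[0.988, 0.151, -0.0], [0.151, -0.988, 0.0], [-0.0, -0.0, -1.0]]
ft_force: [-0.0, 0.0, 0.7]
grip_width: -0.0
gripper_force: 0.0
```

Call:
drive_tool([
  [[0,0.01,0],0,0],
  [[0,0.03,0],0,0],
  [[0,0.03,-0.05],0,0],
  [[0,0.03,-0.1],0,0],
  [[-0.03,0.07,-0.15],0,0],
  [[-0.03,0.09,-0.2],0,0],
  [[-0.03,0.09,-0.2],0,0],
  [[-0.03,0.09,-0.2],0,0],
  [[-0.03,0.09,-0.2],0,0],
])

```text
time_s: 17.95
position: [0.4418, 0.0331, 0.2508]
tool_rot: [[0.989, 0.151, -0.001], [0.151, -0.989, 0.0], [-0.001, -0.0, -1.0]]
ft_force: [-0.4, -0.2, -0.8]
grip_width: -0.0002
gripper_force: 0.0
```

```bash
python3 - <<'E'
from h import *
d=shot('wrist','w10')
a=wtd(d,.055,.38,.70,-.15,.32)
cv2.imwrite('pics/w10td.png',cv2.resize(a,None,fx=1.6,fy=1.6)[:,:,::-1])
E
python3 meas.py w10
```

```text
w10 c [0.538 0.15 ] 698 hand 173.46419349338655
marker 172.8242319240867 0.11966686829739541 1568
```

View pics/w10td.png

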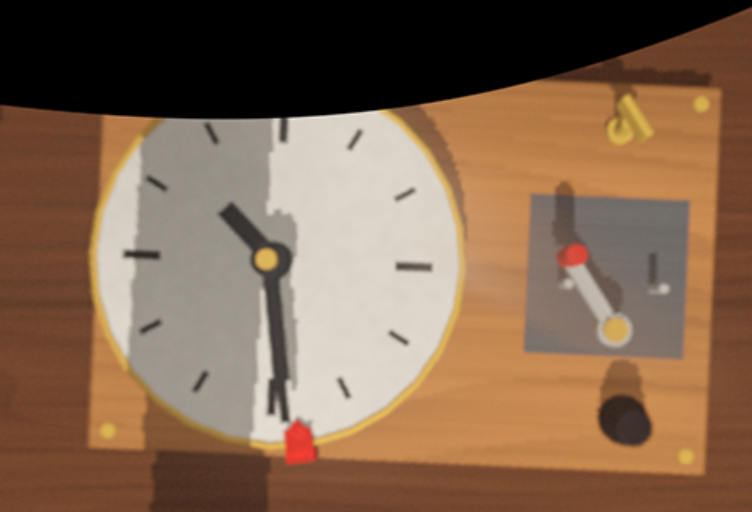

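The hand is within about 1° of the marker from its axis at (266,259). The lever rests on its far stop, pin at (575,255), and the key and loupe are undisturbed. Handing in.

```bash
python3 -c "
from rig import env
print(env.close_job())"
```

```text
the job is handed in; nothing more can be done
None
```

The job is handed in at about 18 s: the stop lever is against its far stop and the minute hand is within about 1° of the red marker. The board slid about 5 mm and turned about 2° during the lever push. No pass/fail result came back.

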